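# Set the tea tray's drain valve and keep hold of it

### The job

Set the drain of the tea table: first slide the selector grip on the metal drain unit all the way to the end stop farther from the robot, then turn the valve wheel clockwise until it is fully closed against its stop, and open it again by exactly two full turns. Finish with the wheel's upright crank handle still pinched between the fingers at that setting, and do not disturb the tea things or let go at the end.

Things in the scene. Friction and masses are not known exactly. Their poses are not given: they have to be found in the camera images.
- unit: The drain unit: a fixed bare-metal block, 160 (its x) by 260 (its y) by 60 mm high, on a thin 170 x 270 mm foot, to the left or right of the tea tray. Yaw within 0.4 rad of 0: its +x points away from the robot. Origin: centre of the underside. On its top: the valve axis at unit (0, +70 mm), the selector's track along unit x at y = -80 mm. Two brass unions on its far face.
- selector (a joint): Position of the selector grip along its track, m: 0 at the stop nearer the robot, 0.08 at the stop farther from the robot (unit +x), where it must go. Starts between 0 and 0.035. Sliding friction about 2 N; it stays where it is left; rigid stops.
- selector_grip (a point): Centre of the selector's upright black grip, a block 20 (unit x) by 14 mm (unit y), standing from 71 to 123 mm above the table; this point is at 105 mm. Below it a dark 30 x 24 mm carriage between low rails and low end stops (up to 74 mm above the table). It lies at unit x = joint - 40 mm, y = -80 mm. Can be pinched from above or pushed.
- wheel (a joint): Valve wheel angle, rad: 0 fully closed (rigid stop), growing as it turns anticlockwise seen from above (opening), up to 18. Starts between 1.8 and 5.4 (under one turn open). Two turns open is 12.57. At 0 and every full turn the crank points along unit +x from the wheel's axis. Friction about 0.12 N m (about 3 N at the crank); it stays where it is left.
- wheel_hub (a point): Centre of the top of the wheel's hub, on the vertical valve axis, 96 mm above the table. The wheel is a dark steel ring of 100 mm outer diameter, 10 mm thick bar, its top 95 mm above the table, with three spokes.
- crank: Upright black crank handle on the wheel's rim, 45 mm from the valve axis: a round grip 18 mm in diameter (16 at the foot), from 97 to 145 mm above the table. It spins freely about its own upright axis, so pinched from above it can be led in circles at a fixed gripper yaw. Origin: its middle, 121 mm above the table; z up. Keep fingertips above 97 mm to clear the wheel.
- tray: Bystander: the fixed black lacquered tea tray, 390 (x) by 300 (y) by 64 mm high with its raised edge, with a drip-pan drawer below; floor 50 mm above the table. Origin: centre of the underside. A strainer on a thin post clamped at its far edge (tray x = +186, y = -100 to -30 mm) reaches 182 mm above the table.
- teapot: Bystander: white porcelain teapot, 106 mm across the belly, 170 over spout (+x) and handle, 100 mm high, on the tray. Origin: centre of the underside. It only has to be left where it is.
- pitcher: Bystander: stainless pitcher, 72 mm across, 85 mm high, handle to its +x, on the tray. Origin: centre of the underside. It only has to be left where it is.
- tong: Bystander: bamboo tong, 150 mm long (its x), 25 wide, 10 high, lying on the table by the near side of the unit. Origin: its middle, underside. It only has to be left where it is.
- caddy: Bystander: dark steel tea caddy, 68 mm in diameter, 80 mm high, on the table just beyond the unit. Origin: centre of the underside. It only has to be left where it is.
- cup_a: Bystander: white porcelain tea cup with a blue rim, 64 mm in diameter, 42 mm high, on the tray. Origin: centre of the underside. It only has to be left where it is.
- cup_b: Bystander: white porcelain tea cup with a blue rim, 64 mm in diameter, 42 mm high, on the tray. Origin: centre of the underside. It only has to be left where it is.
- cup_c: Bystander: white porcelain tea cup with a blue rim, 64 mm in diameter, 42 mm high, on the table at the near side of the unit. Origin: centre of the underside. It only has to be left where it is.
- cup_d: Bystander: white porcelain tea cup with a blue rim, 64 mm in diameter, 42 mm high, on the table just beyond the unit. Origin: centre of the underside. It only has to be left where it is.

How it is judged (in metres and radians):
On the way, in this order (a step that is already met when the one before it is completed fails the run):
1. the selector is at its far end stop (value of joint selector above 0.075 m), for 0.2 s.
2. the valve wheel is closed against its stop (value of joint wheel below 0.1 rad), for 0.1 s.
3. the wheel is two turns open, its crank pinched in the fingers (value of joint wheel between 12.316 and 12.816 rad and contact force between the fingers and crank above 4 N and horizontal distance between the grasp point and crank below 0.016 m and distance between the grasp point and crank below 0.045 m), for 0.2 s.
At the end, for the whole second after the job is handed in: Selector within 5 mm of its far stop; the wheel, having been closed to within 0.1 rad of its stop, stands still two turns open (12.57 rad, within 0.25); the crank is between the fingers (TCP within 16 mm of its axis, 45 mm of its middle), contact over 4 N, and stays held (all of step 3 and velocity of joint wheel between -0.1 and 0.1 rad/s and value of joint selector above 0.075 m); the arm keeps its last pose, push and grip.
It fails at once if a cup moved over 20 mm or tipped (distance of any of cup_a, cup_b, cup_c, cup_d from where it was at the start of the episode above 0.02 m or angle between any of cup_a, cup_b, cup_c, cup_d's own z axis and vertical above 0.35 rad).
It fails at once if the teapot or pitcher moved over 20 mm or tipped (distance of any of teapot, pitcher from where it was at the start of the episode above 0.02 m or angle between any of teapot, pitcher's own z axis and vertical above 0.35 rad).
It fails at once if the tong moved over 20 mm or tipped (distance of tong from where it was at the start of the episode above 0.02 m or angle between tong's own z axis and vertical above 0.35 rad).
It fails at once if the caddy moved over 20 mm or tipped (distance of caddy from where it was at the start of the episode above 0.02 m or angle between caddy's own z axis and vertical above 0.35 rad).
It also fails if it takes over 72 s, if anything falls off the work surface, if the arm or the gripper's body presses on something with over 40 N, if the wrist force passes 120 N, or if a joint passes its speed limit or range.

### The arm

A 6-joint arm with a two-finger parallel gripper is mounted at the origin on the work surface. World frame = base frame: x ahead of the robot, y to its left, z up, the work surface at z = 0. Lengths are in mm, angles in degrees, forces in N, time in s.
With the tool pointing down it reaches from about 300 to 850 mm from the base axis. Payload 4.2 kg.
Tool frame: the origin (TCP) lies between the finger pads, 19 mm behind the fingertips; this is the grasp point; z points along the fingers, y is the line along which they close (so a half turn about z gives the same grasp; the last joint's range is limited). The gripper opens to 91 mm and grips with 3 to 60 N. Pads are 32 mm wide; open, the fingers measure 118 mm over their backs; the gripper's body (76 mm by 178 mm) begins 60 mm behind the grasp point.
Start: joints at [-74.141, 18.312, 89.639, -0, 72.044, -1.146], TCP at [168.168, -549.873, 232.776] pointing down, gripper open.
Joint ranges: [-177.97, 177.97], [-48.28, 115.42], [12.27, 149.76], [-77.06, 257.06], [2.81, 150.46], [-146.56, 146.56]. Speed limits (degrees/s): [147.25, 147.25, 180, 180, 180, 180].

### API

Orientations are given as [roll, pitch, yaw] about the fixed x, y, z axes, in that order (R = Rz(yaw) Ry(pitch) Rx(roll)).
In Python, from workcell import env gives the robot as it stands.
- The arm moves only by the shell command python3 -m jog 'ROWS' [FORCE]. ROWS is a JSON object of lists of equal length, an entry for each row: "jaw": the finger opening in mm, from 0 to 91.2; "slide": the shift along the tool's x, y, z in units of 30 mm (1.0 is 30 mm), a list of three; "spin": the turn about the tool's z in units of 8 degrees (1.0 is 8 degrees). In form: {"jaw": [jaw, ...], "slide": [[dx, dy, dz], ...], "spin": [spin, ...]}. A call has 1 to 10 rows; each row shifts and turns the commanded pose from where the row before left it, along the tool's axes as they then stand; what a row does not reach is not made up. A row lasts 1/10 s, in which the tool goes at most 50 mm and 8.59 degrees, less where a joint would pass 70% of its speed; a pose out of reach is approached as far as the arm can. A call is refused whole if a number of a shift passes 1 or a number of a turn 1, either way. A call with a gripper value outside its range is refused whole. The fingers move at their own pace and stop on an object; FORCE is the grip in N (left out, the last holds). Time passes only in rows, so rows that do not move let the fingers close. It gives the time, the measured TCP pose, the force, the opening and the grip force at its end, in the units of the state.
- env.state(): the state, without advancing time (a new reading comes with each control period).
- env.grab_frame(name): name is "scene" or "side" or "wrist"; returns the picture (420x560x3 uint8, red, green, blue); there is no depth.
- env.camera_model(name): a dict with "fx", "fy", "cx", "cy" (pixels), "camera_from_world" (4x4, takes a point from world to camera coordinates). Camera axes: x right, y up, looking along -z (the intrinsics and any distortion apply to the point x, -y, -z); pixel columns grow to the right and rows downward; lengths in mm; the calibration is good to about 2 mm. A picture is of the moment at which its call begins: read the wrist's pose just before it. camera_model takes no time and is no camera call; for the wrist camera it gives the pose at the moment of the call.
- env.job_done(): hands the job in; it is judged then, once.
The state is a dict: "time_s": time; "qpos": joint angles; "qvel": joint speeds; "effort": joint torques, N m; "ee_pos": TCP position; "ee_rot": TCP orientation; "force": force on the tool from outside, world axes, zero at the start; "torque": the same for the moment, N m; "gripper_width": finger opening in mm; "gripper_force": force on a finger pad.
Only numpy, scipy, OpenCV 4.12 (cv2) and the standard library are available. Lean on these libraries where they do the work, as an engineer would, in place of code of your own. Each camera call takes 0.05 s, during which the arm holds its last target. There are 200 camera calls.

## Working session

There is one attempt and no reset: what is moved stays moved. The work goes in short steps, Python scripts to look and compute and a shell command to move; the robot and the scene stay as the last step left them, time stands still between calls to the robot, and variables do not carry over. Pictures are saved under pics/ and viewed, at most 10 in all, crops included, and the job is handed in when it is done.

```bash
mkdir -p pics
python3 - <<'E'
from workcell import env
import cv2
s=env.state();print(s)
for n in("scene","side"):
    cv2.imwrite(f"pics/{n}0.png",cv2.cvtColor(env.grab_frame(n),cv2.COLOR_RGB2BGR))
    m=env.camera_model(n);print(n,m)
E
```

```text
{'time_s': 0.0, 'qpos': array([-7.41412534e+01,  1.83507588e+01,  8.97072226e+01, -1.78026097e-03,
        7.20428743e+01, -1.14478143e+00]), 'qvel': array([ 0.13521356, -0.03793019, -0.07602141, -0.03508214, -0.11081779,
        0.02128696]), 'effort': array([ 1.43319270e-03, -4.12457013e+01, -2.31971669e+01,  7.28668389e-02,
        4.55861783e-02, -1.53628116e-04]), 'ee_pos': array([ 168.02016677, -549.40616261,  231.92355934]), 'ee_rot': array([-1.79899131e+02, -3.22750181e-04,  1.70040781e+01]), 'force': array([ 0.68339468, -0.41145716,  0.08932468]), 'torque': array([-0.01757488, -0.06503226, -0.01435426]), 'gripper_force': 0.0, 'gripper_width': 91.01431281539074}
scene {'fx': 516.1294211787581, 'fy': 516.1294211787581, 'cx': 283.3349421902613, 'cy': 211.39055086919504, 'camera_from_world': array([[-3.48461767e-01,  9.37138787e-01, -1.85820325e-02,
         1.80844446e+02],
       [-6.10051426e-01, -2.11698780e-01,  7.63558042e-01,
         2.56275938e+02],
       [ 7.11626064e-01,  2.77406780e-01,  6.45471784e-01,
        -1.45849977e+03],
       [ 0.00000000e+00,  0.00000000e+00,  0.00000000e+00,
         1.00000000e+00]])}
side {'fx': 474.1147337199468, 'fy': 474.1147337199468, 'cx': 284.3560789370341, 'cy': 209.3390914106945, 'camera_from_world': array([[-9.43764668e-01, -3.30326469e-01, -1.38807784e-02,
         5.04563488e+02],
       [ 1.64606770e-01, -5.05874345e-01,  8.46756020e-01,
        -1.67582146e+02],
       [-2.86727856e-01,  7.96853544e-01,  5.31800307e-01,
        -8.24517424e+02],
       [ 0.00000000e+00,  0.00000000e+00,  0.00000000e+00,
         1.00000000e+00]])}
```

View pics/scene0.png

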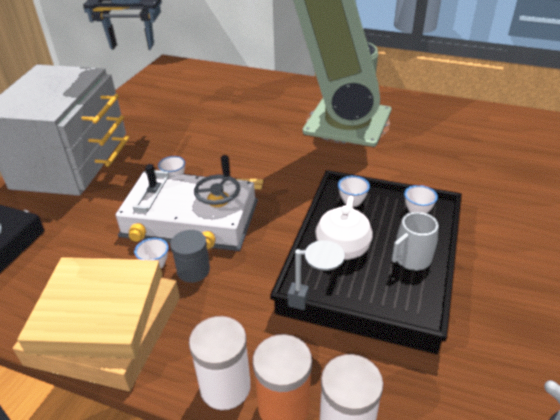

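View pics/side0.png

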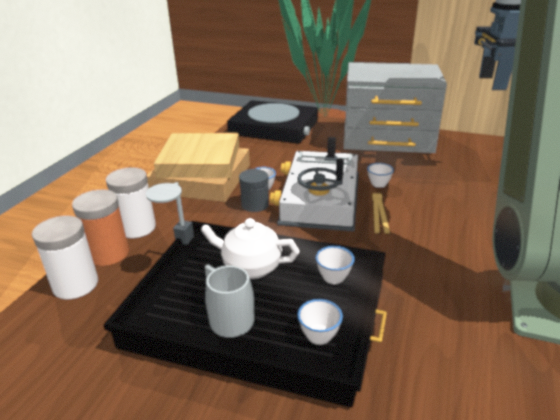

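The scene view shows the unit at about (190,205), with the grip at (152,178) and the crank at (226,167). In the side view the unit is at (320,185). I'll enlarge both.

Run:
```python
import cv2
for n,(x,y,w,h) in {"scene":(110,145,160,115),"side":(265,130,140,105)}.items():
    im=cv2.imread(f"pics/{n}0.png")[y:y+h,x:x+w]
    cv2.imwrite(f"pics/{n}0c.png",cv2.resize(im,None,fx=5,fy=5,interpolation=cv2.INTER_CUBIC))
```

```text
(no output)
```

View pics/scene0c.png

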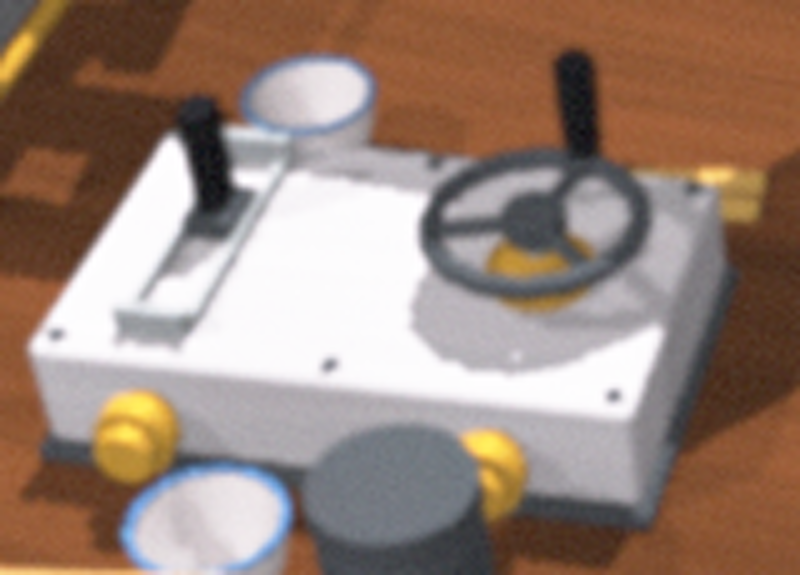

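View pics/side0c.png

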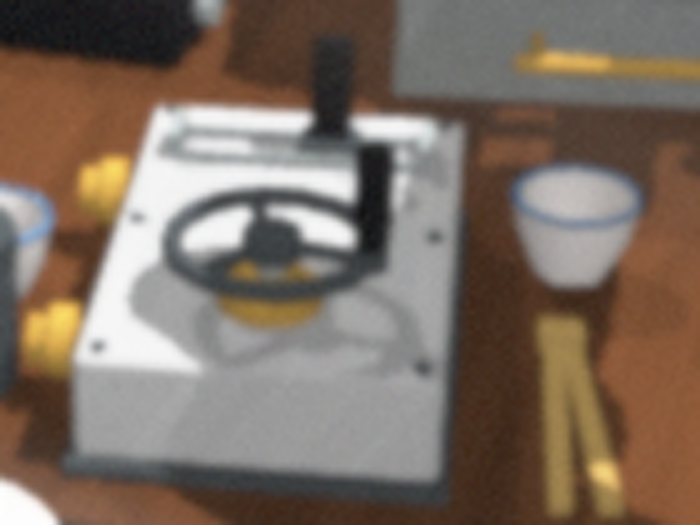

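The crops show the unit's top corners, hub, crank and grip. I'll fit the unit's pose and both joint values from them.

```bash
cat > fit.py <<'E'
from workcell import env
import numpy as np
from scipy.optimize import least_squares
C={n:env.camera_model(n) for n in("scene","side")}
def proj(n,p):
    m=C[n];T=m["camera_from_world"];c=T[:3,:3]@p+T[:3,3]
    return np.array([m["cx"]+m["fx"]*c[0]/-c[2],m["cy"]-m["fy"]*c[1]/-c[2]])
O={"scene":(110,145),"side":(265,130)}
obs=[("scene","c++",635,415),("scene","c+-",32,348),("scene","c--",172,135),("scene","hub",535,208),
("scene","ct",573,57),("scene","cf",583,153),("scene","g",199,103),("scene","c-+",720,195),
("side","c++",78,362),("side","c+-",155,108),("side","c--",462,122),("side","c-+",447,375),("side","hub",272,230),
("side","ct",375,150),("side","cf",372,255),("side","g",333,40)]
def pt(k,v):
    x,y,a,s,w=v
    l={"hub":(0,70,96),"ct":(45*np.cos(w),70+45*np.sin(w),145),"cf":(45*np.cos(w),70+45*np.sin(w),97),"g":(s-40,-80,123)}.get(k)
    if l is None: l=(80 if k[1]=="+" else -80,130 if k[2]=="+" else -130,60)
    return np.array([x+np.cos(a)*l[0]-np.sin(a)*l[1],y+np.sin(a)*l[0]+np.cos(a)*l[1],l[2]])
def res(v): return np.concatenate([proj(n,pt(k,v))-(np.array([u,w])/5+O[n]) for n,k,u,w in obs])
if __name__=="__main__":
    r=least_squares(res,[500,-350,0,20,3],loss="soft_l1");v=r.x
    print(v,np.degrees(v[2]))
    for o,e in zip(obs,res(v).reshape(-1,2)): print(o[:2],e.round(1))
    for k in("hub","ct","g"): print(k,pt(k,v).round(1))
    e=v.copy();e[3]=80;print("g end",pt("g",e).round(1))
    e=v.copy();e[4]=0;print("crank0",pt("ct",e).round(1))
E
python3 fit.py
```

```text
[ 5.18225124e+02 -2.19104014e+02  1.82625047e-01  2.44463041e+01
 -5.81415713e+02] 10.463644407384164
('scene', 'c++') [ 0.4 -0.9]
('scene', 'c+-') [-0.9 -0.3]
('scene', 'c--') [ 0.  -2.3]
('scene', 'hub') [ 0.3 -0.6]
('scene', 'ct') [ 0.6 -1.2]
('scene', 'cf') [ 0.6 -1.8]
('scene', 'g') [-0.2 -0.5]
('scene', 'c-+') [ 0.5 -4.3]
('side', 'c++') [-1.8 -0.7]
('side', 'c+-') [-0.9 -1.2]
('side', 'c--') [-0.4 -0.7]
('side', 'c-+') [-0.5  1.9]
('side', 'hub') [-0.4  0. ]
('side', 'ct') [-0.1 -1.1]
('side', 'cf') [-0.5 -2. ]
('side', 'g') [-0.2 -0.5]
hub [ 505.5 -150.3   96. ]
ct [ 460.5 -148.5  145. ]
g [ 517.5 -300.6  123. ]
g end [ 572.1 -290.5  123. ]
crank0 [ 549.8 -142.1  145. ]
```

```bash
python3 -m jog '{"jaw":[91,91,91,91,91,91,91,91,91,91],"slide":[[0,0,0],[0.93,-0.43,0],[0.93,-0.43,0],[0.93,-0.43,0],[0.93,-0.43,0],[0.93,-0.43,0],[0.93,-0.43,0],[0.93,-0.43,0],[0.93,-0.43,0],[0.93,-0.43,0]],"spin":[0.82,0,0,0,0,0,0,0,0,0]}' 30
python3 -m jog '{"jaw":[91,91,91,91,91,91,91,91],"slide":[[0.93,-0.43,0],[0.93,-0.43,0],[0.93,-0.43,0],[0.93,-0.43,0],[0.92,-0.43,0],[0,0,0],[0,0,0],[0,0,0]],"spin":[0,0,0,0,0,0,0,0]}' 30
cat > off.py <<'E'
import sys,numpy as np
from workcell import env
s=env.state();p=s["ee_pos"];a=np.radians(s["ee_rot"][2])
d=np.array(eval(sys.argv[1]))-p
print("t",s["time_s"],p.round(1),s["ee_rot"].round(2),"w",s["gripper_width"].round(1),"F",s["force"].round(1),s["gripper_force"])
print("slide units",(np.array([np.cos(a)*d[0]+np.sin(a)*d[1],np.sin(a)*d[0]-np.cos(a)*d[1],-d[2]])/30).round(3))
E
python3 off.py 517.5,-300.6,108
python3 - <<'E'
from workcell import env
import cv2
cv2.imwrite("pics/w1.png",cv2.cvtColor(env.grab_frame("wrist"),cv2.COLOR_RGB2BGR))
E
```

```text
time_s: 1.1
ee_pos: [394.8, -389.1, 232.4]
ee_rot: [-180.0, 0.0, 10.4]
force: [0.8, -0.7, -0.3]
gripper_width: 90.5
gripper_force: 0.0
time_s: 1.9
ee_pos: [518.4, -301.9, 232.5]
ee_rot: [-180.0, 0.1, 10.4]
force: [0.5, -0.3, 0.4]
gripper_width: 91.3
gripper_force: 0.0Traceback (most recent call last):
  File "off.py", line 5, in <module>
    print("t",s["time_s"],p.round(1),s["ee_rot"].round(2),"w",s["gripper_width"].round(1),"F",s["force"].round(1),s["gripper_force"])
                                                              ^^^^^^^^^^^^^^^^^^^^^^^^
AttributeError: 'float' object has no attribute 'round'
```

View pics/w1.png

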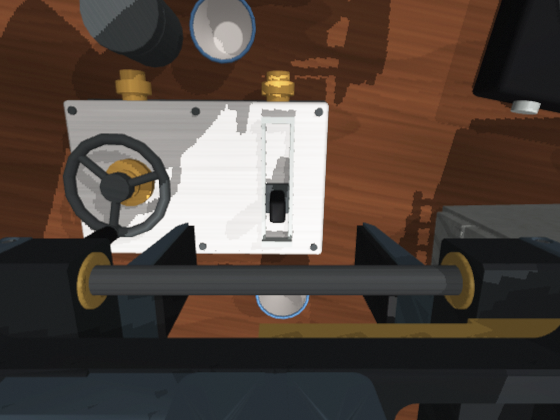

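The wrist view shows the unit square in the picture: corners at (65,101), (328,101) and (322,254), hub at (117,186). I'll add these to the fit.

```bash
sed -i 's/s\["gripper_width"\].round(1)/round(float(s["gripper_width"]),1)/' off.py
sed -i 's/"side")}$/"side","wrist")}/; s/^O={/O={"wrist":(0,0),/; s/^obs=\[/obs=[("wrist","c++",65*5,101*5),("wrist","c+-",328*5,102*5),("wrist","c--",322*5,254*5),("wrist","hub",117*5,186*5),/; s/20,3\]/20,2.9]/' fit.py
python3 fit.py; python3 off.py 517.5,-300.6,108
python3 - <<'E'
import sys;sys.path.insert(0,'.')
from fit import *
# ray of strainer px in scene at z=182
m=C["scene"];T=m["camera_from_world"];R=T[:3,:3];c=-R.T@T[:3,3];d=R.T@np.array([(325-m["cx"])/m["fx"],-(255-m["cy"])/m["fy"],-1]);print("strainer",c+d*(180-c[2])/d[2])
for z in (71,123): print([proj("wrist",pt("g",[518,-219,.1826,s,0])+[0,0,z-123]).round() for s in(20,24,28)])
E
```

```text
[ 5.17167388e+02 -2.21917300e+02  1.78111014e-01  2.60445760e+01
  2.86007098e+00] 10.205009365557366
('wrist', 'c++') [-5.7 -2.1]
('wrist', 'c+-') [ 0.2 -2. ]
('wrist', 'c--') [-0.4  0.3]
('wrist', 'hub') [-3.8  1.5]
('scene', 'c++') [-0.9 -1.4]
('scene', 'c+-') [-1.8 -1.1]
('scene', 'c--') [-0.5 -2.9]
('scene', 'hub') [-0.7 -1. ]
('scene', 'ct') [ 0.7 -1.4]
('scene', 'cf') [ 0.8 -1.9]
('scene', 'g') [-1.2 -0.7]
('scene', 'c-+') [-0.3 -4.6]
('side', 'c++') [-1.2 -1.4]
('side', 'c+-') [ 0.  -1.6]
('side', 'c--') [ 0.5 -1. ]
('side', 'c-+') [-0.   1.3]
('side', 'hub') [ 0.2 -0.5]
('side', 'ct') [ 0.2 -1. ]
('side', 'cf') [-0.3 -1.9]
('side', 'g') [-0.  -0.9]
hub [ 504.8 -153.    96. ]
ct [ 460.  -148.4  145. ]
g [ 517.6 -303.1  123. ]
g end [ 570.7 -293.6  123. ]
crank0 [ 549.1 -145.1  145. ]
t 1.95 [ 518.3 -302.1  232.6] [-1.800e+02  4.000e-02  1.039e+01] w 90.8 F [-0.4 -0.8  0.1] 0.0
slide units [-0.019 -0.053  4.154]
strainer [706.78427148 142.30350772 180.        ]
[array([274., 201.]), array([273., 197.]), array([273., 194.])]
[array([273., 215.]), array([273., 211.]), array([273., 206.])]
```

```bash
python3 -m jog '{"jaw":[91,91,91,91,91,91,20,5,5,5],"slide":[[0,0,0.83],[0,0,0.83],[0,0,0.83],[0,0,0.83],[0,0,0.83],[0,0,0],[0,0,0],[0,0,0],[0,0,0],[0,0,0]],"spin":[0,0,0,0,0,0,0,0,0,0]}' 30
python3 -m jog '{"jaw":[5,5,5,5],"slide":[[0,0,0],[0,0,0],[0,0,0],[0,0,0]],"spin":[0,0,0,0]}' 30; python3 off.py 571,-292,108
```

```text
time_s: 2.95
ee_pos: [519.7, -301.9, 109.4]
ee_rot: [179.9, -0.1, 10.4]
force: [-0.6, -1.0, -0.7]
gripper_width: 61.9
gripper_force: 0.0
time_s: 3.35
ee_pos: [519.3, -301.5, 108.2]
ee_rot: [180.0, 0.0, 10.5]
force: [-0.1, -0.3, -0.2]
gripper_width: 29.8
gripper_force: 0.0
t 3.35 [ 519.3 -301.5  108.2] [1.800e+02 1.000e-02 1.045e+01] w 29.8 F [-0.1 -0.3 -0.2] 0.0
slide units [1.754 0.003 0.008]
```

```bash
python3 -m jog '{"jaw":[5,5,5,5],"slide":[[0,0,0],[0,0,0],[0,0,0],[0,0,0]],"spin":[0,0,0,0]}' 30; python3 off.py 571,-292,108
python3 -m jog '{"jaw":[5,5,5,5,5,5,5,5],"slide":[[0.25,0,0],[0.25,0,0],[0.25,0,0],[0.25,0,0],[0.25,0,0],[0.25,0,0],[0.1,0,0],[0,0,0]],"spin":[0,0,0,0,0,0,0,0]}' 30; python3 off.py 571,-292,108
```

```text
time_s: 3.75
ee_pos: [519.6, -303.1, 108.2]
ee_rot: [179.8, -0.0, 10.4]
force: [0.1, -5.2, -2.6]
gripper_width: 14.1
gripper_force: 30.0
t 3.75 [ 519.6 -303.1  108.2] [ 1.7982e+02 -3.0000e-02  1.0430e+01] w 14.1 F [ 0.1 -5.2 -2.6] 29.99939113855362
slide units [ 1.753 -0.054  0.008]
time_s: 4.55
ee_pos: [567.1, -294.7, 108.2]
ee_rot: [179.8, -0.0, 10.4]
force: [0.8, -5.8, -1.7]
gripper_width: 13.8
gripper_force: 30.0
t 4.55 [ 567.1 -294.7  108.2] [ 1.7979e+02 -3.0000e-02  1.0440e+01] w 13.8 F [ 0.8 -5.8 -1.7] 29.999438524246216
slide units [ 0.144 -0.064  0.008]
```

```bash
python3 -m jog '{"jaw":[5,5,5,5,5],"slide":[[0.07,0,0],[0.07,0,0],[0.07,0,0],[0.07,0,0],[0,0,0]],"spin":[0,0,0,0,0]}' 30; python3 off.py 571,-292,108
```

```text
time_s: 5.05
ee_pos: [573.6, -293.5, 108.2]
ee_rot: [179.8, 0.2, 10.5]
force: [-3.2, -7.3, 0.2]
gripper_width: 13.8
gripper_force: 30.0
t 5.05 [ 573.6 -293.5  108.2] [1.7981e+02 1.7000e-01 1.0450e+01] w 13.8 F [-3.2 -7.3  0.2] 29.99969244003296
slide units [-0.077 -0.065  0.008]
```

```bash
python3 -m jog '{"jaw":[5,5,5,5,5],"slide":[[0.1,0,0],[0.1,0,0],[0.1,0,0],[0,0,0],[0,0,0]],"spin":[0,0,0,0,0]}' 30; python3 off.py 571,-292,108
```

```text
time_s: 5.55
ee_pos: [574.5, -293.4, 108.1]
ee_rot: [179.9, 1.1, 10.5]
force: [-22.9, -11.2, 10.2]
gripper_width: 13.6
gripper_force: 30.0
t 5.55 [ 574.5 -293.4  108.1] [179.94   1.12  10.51] w 13.6 F [-22.9 -11.2  10.2] 30.002660751342773
slide units [-0.106 -0.066  0.003]
```

The selector is at its stop (23 N reaction). Next I release it, rise, and move over the crank.

```bash
python3 -m jog '{"jaw":[60,60,91,91,91,91,91,91,91],"slide":[[0,0,0],[0,0,0],[0,0,0],[0,0,0],[0,0,-0.95],[0,0,-0.95],[0,0,-0.95],[0,0,-0.5],[0,0,0]],"spin":[0,0,0,0,0,0,0,0,0]}' 30; python3 off.py 460.2,-148.5,123
```

```text
time_s: 6.45
ee_pos: [585.2, -289.9, 211.6]
ee_rot: [179.8, -0.3, 10.5]
force: [0.3, 0.7, 0.4]
gripper_width: 83.1
gripper_force: 0.0
t 6.45 [ 585.2 -289.9  211.6] [179.8   -0.27  10.49] w 83.1 F [0.3 0.7 0.4] 0.0
slide units [-3.239 -5.391  2.953]
```

```bash
python3 -m jog '{"jaw":[91,91,91,91,91,91,91,91,91],"slide":[[-0.46,-0.77,0],[-0.46,-0.77,0],[-0.46,-0.77,0],[-0.46,-0.77,0],[-0.46,-0.77,0],[-0.46,-0.77,0],[-0.48,-0.77,0],[0,0,0],[0,0,0]],"spin":[0,0,0,0,0,0,0,0,0]}' 30; python3 off.py 460.2,-148.5,123
python3 - <<'E'
from workcell import env
import cv2
for n in("scene","side"):
    im=env.grab_frame(n); x,y,w,h=(110,110,190,150) if n=="scene" else (265,60,190,150)
    cv2.imwrite(f"pics/{n}2.png",cv2.cvtColor(cv2.resize(im[y:y+h,x:x+w],None,fx=4,fy=4,interpolation=2),cv2.COLOR_RGB2BGR))
E
```

```text
time_s: 7.35
ee_pos: [458.5, -147.9, 208.1]
ee_rot: [-180.0, 0.0, 10.5]
force: [0.5, 0.5, -0.2]
gripper_width: 90.9
gripper_force: 0.0
t 7.35 [ 458.5 -147.9  208.1] [-1.80e+02  3.00e-02  1.05e+01] w 90.9 F [ 0.5  0.5 -0.2] 0.0
slide units [0.051 0.031 2.838]
```

View pics/scene2.png

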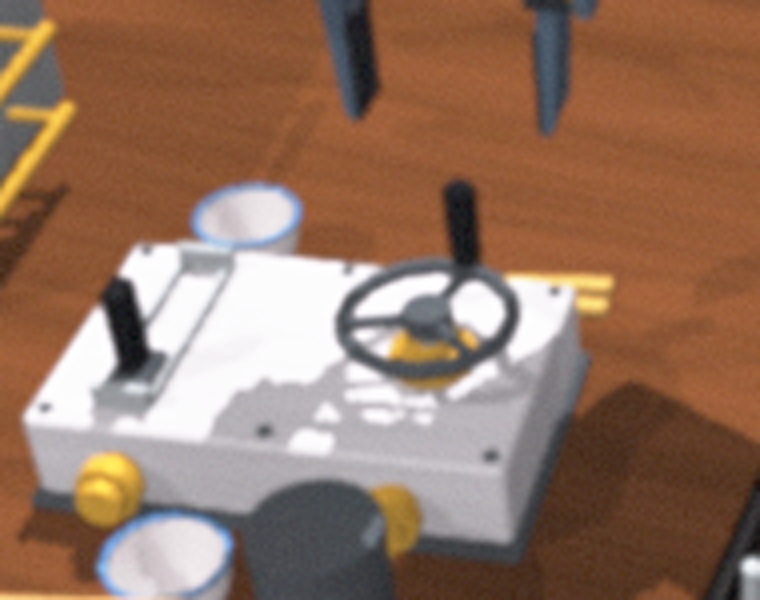

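The selector carriage is against its far stop (crop (125,360)), and the fingers are above the crank. I'll descend and pinch.

```bash
python3 -m jog '{"jaw":[91,91,91,91,91,30,5,5,5,5],"slide":[[0.05,0.03,0.7],[0,0,0.7],[0,0,0.7],[0,0,0.72],[0,0,0],[0,0,0],[0,0,0],[0,0,0],[0,0,0],[0,0,0]],"spin":[0,0,0,0,0,0,0,0,0,0]}' 40
python3 -m jog '{"jaw":[5,5,5,5,5,5],"slide":[[0,0,0],[0,0,0],[0,0,0],[0,0,0],[0,0,0],[0,0,0]],"spin":[0,0,0,0,0,0]}' 40; python3 off.py 460.2,-148.5,123
python3 - <<'E'
from workcell import env
import cv2
for n in("scene","side"):
    im=env.grab_frame(n); x,y,w,h=(110,110,190,150) if n=="scene" else (265,60,190,150)
    cv2.imwrite(f"pics/{n}3.png",cv2.cvtColor(cv2.resize(im[y:y+h,x:x+w],None,fx=4,fy=4,interpolation=2),cv2.COLOR_RGB2BGR))
E
```

```text
time_s: 8.45
ee_pos: [460.5, -149.0, 124.7]
ee_rot: [180.0, -0.1, 10.4]
force: [0.1, 0.2, 0.5]
gripper_width: 54.0
gripper_force: 0.0
time_s: 9.05
ee_pos: [460.6, -149.4, 124.2]
ee_rot: [179.9, -0.0, 10.5]
force: [0.9, -3.5, -1.1]
gripper_width: 16.5
gripper_force: 40.0
t 9.05 [ 460.6 -149.4  124.2] [ 1.7993e+02 -3.0000e-02  1.0460e+01] w 16.5 F [ 0.9 -3.5 -1.1] 39.99978672603902
slide units [-0.008 -0.031  0.04 ]
```

View pics/side3.png

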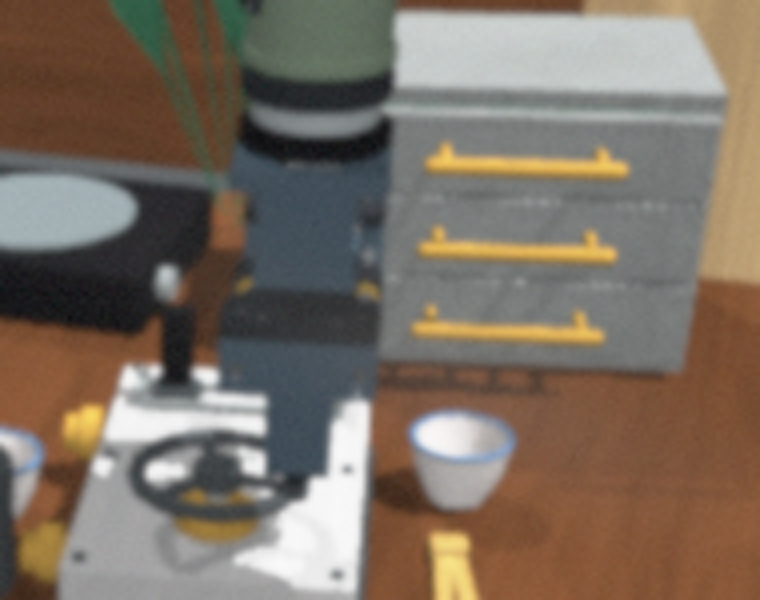

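```bash
cat > steps.py <<'E'
import sys,numpy as np
# wheel angle (deg, tool frame) start, end, step -> slide rows in units
a,b,n=map(float,sys.argv[1:]);t=np.radians(np.linspace(a,b,int(n)+1))
p=1.5*np.c_[np.cos(t),-np.sin(t)]
for r in np.diff(p.round(2),axis=0): print("[%.2f,%.2f,0]"%tuple(r),end=",")
print()
E
python3 steps.py 166 0 18
```

```text
[0.08,-0.23,0],[0.11,-0.21,0],[0.15,-0.20,0],[0.17,-0.16,0],[0.20,-0.14,0],[0.22,-0.10,0],[0.23,-0.07,0],[0.24,-0.03,0],[0.24,0.01,0],[0.24,0.05,0],[0.22,0.09,0],[0.21,0.12,0],[0.19,0.15,0],[0.16,0.18,0],[0.13,0.20,0],[0.09,0.23,0],[0.06,0.23,0],[0.02,0.24,0],
```

```bash
python3 -m jog '{"jaw":[5,5,5,5,5,5,5,5,5,5],"slide":[[0.08,-0.23,0],[0.11,-0.21,0],[0.15,-0.20,0],[0.17,-0.16,0],[0.20,-0.14,0],[0.22,-0.10,0],[0.23,-0.07,0],[0.24,-0.03,0],[0,0,0],[0,0,0]],"spin":[0,0,0,0,0,0,0,0,0,0]}' 40; python3 off.py 505,-152,124
```

```text
time_s: 10.15
ee_pos: [496.8, -109.1, 124.2]
ee_rot: [179.7, -0.1, 10.5]
force: [4.3, -10.1, -3.8]
gripper_width: 16.8
gripper_force: 40.0
t 10.15 [ 496.8 -109.1  124.2] [ 1.7973e+02 -1.1000e-01  1.0540e+01] w 16.8 F [  4.3 -10.1  -3.8] 39.99911440660071
slide units [0.006 1.455 0.007]
```

```bash
python3 -m jog '{"jaw":[5,5,5,5,5,5,5,5,5,5],"slide":[[0.24,0.05,0],[0.24,0.05,0],[0.22,0.09,0],[0.21,0.12,0],[0.19,0.15,0],[0.16,0.18,0],[0.13,0.20,0],[0.09,0.23,0],[0,0,0],[0,0,0]],"spin":[0,0,0,0,0,0,0,0,0,0]}' 40; python3 off.py 505,-152,124
```

```text
time_s: 11.15
ee_pos: [544.7, -131.3, 124.1]
ee_rot: [180.0, 0.0, 10.4]
force: [-3.8, -1.8, 3.0]
gripper_width: 16.4
gripper_force: 40.0
t 11.15 [ 544.7 -131.3  124.1] [1.7998e+02 3.0000e-02 1.0450e+01] w 16.4 F [-3.8 -1.8  3. ] 40.000549475080334
slide units [-1.426  0.438  0.005]
```

```bash
python3 -m jog '{"jaw":[5,5,5,5,5],"slide":[[0.06,0.22,0],[0.03,0.22,0],[0,0.1,0],[0,0,0],[0,0,0]],"spin":[0,0,0,0,0]}' 40; python3 off.py 505,-152,124
```

```text
time_s: 11.65
ee_pos: [549.9, -145.7, 124.1]
ee_rot: [-179.9, 0.1, 10.4]
force: [-4.5, 2.9, 5.4]
gripper_width: 16.4
gripper_force: 40.0
t 11.65 [ 549.9 -145.7  124.1] [-1.7986e+02  7.0000e-02  1.0410e+01] w 16.4 F [-4.5  2.9  5.4] 40.00090036452093
slide units [-1.509 -0.064  0.004]
```

```bash
python3 -m jog '{"jaw":[5,5,5,5],"slide":[[0,0.1,0],[0,0.1,0],[0,0,0],[0,0,0]],"spin":[0,0,0,0]}' 40; python3 off.py 505,-152,124
```

```text
time_s: 12.05
ee_pos: [549.9, -146.0, 124.1]
ee_rot: [-179.2, 0.1, 10.3]
force: [-6.1, 19.6, 9.1]
gripper_width: 16.5
gripper_force: 40.0
t 12.05 [ 549.9 -146.   124.1] [-1.7923e+02  1.3000e-01  1.0290e+01] w 16.5 F [-6.1 19.6  9.1] 40.00137310969876
slide units [-1.507 -0.072  0.002]
```

The wheel is closed: 20 N reaction with no motion. The circle's centre is about (505.6,-154.1). Next I open it in 12° rows.

```bash
python3 steps.py 0 120 10;python3 steps.py 120 240 10;python3 steps.py 240 360 10
```

```text
[-0.03,-0.31,0],[-0.10,-0.30,0],[-0.16,-0.27,0],[-0.21,-0.23,0],[-0.25,-0.19,0],[-0.29,-0.13,0],[-0.30,-0.06,0],[-0.32,0.00,0],[-0.30,0.06,0],[-0.29,0.13,0],
[-0.25,0.19,0],[-0.21,0.23,0],[-0.16,0.27,0],[-0.10,0.30,0],[-0.03,0.31,0],[0.03,0.31,0],[0.10,0.30,0],[0.16,0.27,0],[0.21,0.23,0],[0.25,0.19,0],
[0.29,0.13,0],[0.30,0.06,0],[0.32,0.00,0],[0.30,-0.06,0],[0.29,-0.13,0],[0.25,-0.19,0],[0.21,-0.23,0],[0.16,-0.27,0],[0.10,-0.30,0],[0.03,-0.31,0],
```

```bash
python3 -m jog '{"jaw":[5,5,5],"slide":[[-0.07,-0.2,0],[0,0,0],[0,0,0]],"spin":[0,0,0]}' 40; python3 off.py 549.9,-146,124
```

```text
time_s: 12.35
ee_pos: [549.7, -145.8, 124.2]
ee_rot: [-179.9, -0.2, 10.4]
force: [1.6, 5.8, 0.8]
gripper_width: 16.4
gripper_force: 40.0
t 12.35 [ 549.7 -145.8  124.2] [-1.7988e+02 -1.6000e-01  1.0390e+01] w 16.4 F [1.6 5.8 0.8] 40.0002686647008
slide units [0.006 0.008 0.006]
```

```bash
python3 -m jog '{"jaw":[5,5,5,5,5,5,5,5,5,5],"slide":[[-0.03,-0.31,0],[-0.10,-0.30,0],[-0.16,-0.27,0],[-0.21,-0.23,0],[-0.25,-0.19,0],[-0.29,-0.13,0],[-0.30,-0.06,0],[-0.32,0.00,0],[-0.30,0.06,0],[-0.29,0.13,0]],"spin":[0,0,0,0,0,0,0,0,0,0]}' 40; python3 off.py 505.6,-154.1,124
```

```text
time_s: 13.35
ee_pos: [475.0, -120.3, 124.2]
ee_rot: [-180.0, -0.1, 10.4]
force: [3.8, 2.7, -1.8]
gripper_width: 16.5
gripper_force: 40.0
t 13.35 [ 475.  -120.3  124.2] [-1.7996e+02 -7.0000e-02  1.0440e+01] w 16.5 F [ 3.8  2.7 -1.8] 40.000056317512644
slide units [0.8   1.293 0.006]
```

```bash
python3 -m jog '{"jaw":[5,5,5,5,5,5,5,5,5,5],"slide":[[-0.25,0.19,0],[-0.21,0.23,0],[-0.16,0.27,0],[-0.10,0.30,0],[-0.03,0.31,0],[0.03,0.31,0],[0.10,0.30,0],[0.16,0.27,0],[0.21,0.23,0],[0.25,0.19,0]],"spin":[0,0,0,0,0,0,0,0,0,0]}' 40; python3 off.py 505.6,-154.1,124
python3 -m jog '{"jaw":[5,5,5,5,5,5,5,5,5,5],"slide":[[0.29,0.13,0],[0.30,0.06,0],[0.32,0.00,0],[0.30,-0.06,0],[0.29,-0.13,0],[0.25,-0.19,0],[0.21,-0.23,0],[0.16,-0.27,0],[0.10,-0.30,0],[0.03,-0.31,0]],"spin":[0,0,0,0,0,0,0,0,0,0]}' 40; python3 off.py 549.9,-146,124
```

```text
time_s: 14.35
ee_pos: [488.9, -195.6, 124.1]
ee_rot: [-179.6, 0.0, 10.3]
force: [1.6, 13.9, 3.7]
gripper_width: 16.6
gripper_force: 40.0
t 14.35 [ 488.9 -195.6  124.1] [-1.7964e+02  1.0000e-02  1.0290e+01] w 16.6 F [ 1.6 13.9  3.7] 40.000883160173544
slide units [ 0.795 -1.263  0.003]
time_s: 15.35
ee_pos: [549.9, -146.6, 124.2]
ee_rot: [179.9, -0.2, 10.5]
force: [2.8, -4.0, 0.0]
gripper_width: 16.7
gripper_force: 40.0
t 15.35 [ 549.9 -146.6  124.2] [ 1.7991e+02 -1.7000e-01  1.0450e+01] w 16.7 F [ 2.8 -4.   0. ] 39.9994620301004
slide units [ 0.005 -0.018  0.007]
```

One full turn is done and the hold is good. Now the second.

```bash
python3 -m jog '{"jaw":[5,5,5,5,5,5,5,5,5,5],"slide":[[-0.03,-0.31,0],[-0.10,-0.30,0],[-0.16,-0.27,0],[-0.21,-0.23,0],[-0.25,-0.19,0],[-0.29,-0.13,0],[-0.30,-0.06,0],[-0.32,0.00,0],[-0.30,0.06,0],[-0.29,0.13,0]],"spin":[0,0,0,0,0,0,0,0,0,0]}' 40; python3 off.py 505.6,-154.1,124
python3 -m jog '{"jaw":[5,5,5,5,5,5,5,5,5,5],"slide":[[-0.25,0.19,0],[-0.21,0.23,0],[-0.16,0.27,0],[-0.10,0.30,0],[-0.03,0.31,0],[0.03,0.31,0],[0.10,0.30,0],[0.16,0.27,0],[0.21,0.23,0],[0.25,0.19,0]],"spin":[0,0,0,0,0,0,0,0,0,0]}' 40; python3 off.py 505.6,-154.1,124
python3 -m jog '{"jaw":[5,5,5,5,5,5,5,5,5,5],"slide":[[0.29,0.13,0],[0.30,0.06,0],[0.32,0.00,0],[0.30,-0.06,0],[0.29,-0.13,0],[0.25,-0.19,0],[0.21,-0.23,0],[0.16,-0.27,0],[0.10,-0.30,0],[0.03,-0.31,0]],"spin":[0,0,0,0,0,0,0,0,0,0]}' 40
python3 -m jog '{"jaw":[5,5,5,5,5],"slide":[[0,0,0],[0,0,0],[0,0,0],[0,0,0],[0,0,0]],"spin":[0,0,0,0,0]}' 40; python3 off.py 549.9,-146,124
python3 - <<'E'
from workcell import env
import cv2
im=env.grab_frame("scene")
cv2.imwrite("pics/end.png",cv2.cvtColor(cv2.resize(im[60:300,60:380],None,fx=2.5,fy=2.5,interpolation=2),cv2.COLOR_RGB2BGR))
E
```

```text
time_s: 16.35
ee_pos: [474.2, -121.0, 124.2]
ee_rot: [180.0, -0.0, 10.5]
force: [4.8, 0.2, -1.7]
gripper_width: 16.5
gripper_force: 40.0
t 16.35 [ 474.2 -121.   124.2] [ 1.800e+02 -1.000e-02  1.045e+01] w 16.5 F [ 4.8  0.2 -1.7] 39.99989738178556
slide units [0.83  1.274 0.006]
time_s: 17.35
ee_pos: [488.2, -195.3, 124.1]
ee_rot: [-179.6, 0.1, 10.3]
force: [1.8, 13.0, 5.3]
gripper_width: 16.6
gripper_force: 40.0
t 17.35 [ 488.2 -195.3  124.1] [-1.796e+02  7.000e-02  1.029e+01] w 16.6 F [ 1.8 13.   5.3] 40.00097806994745
slide units [ 0.815 -1.249  0.003]
time_s: 18.35
ee_pos: [549.8, -146.3, 124.2]
ee_rot: [179.9, -0.2, 10.5]
force: [2.6, -3.2, -0.7]
gripper_width: 16.5
gripper_force: 40.0
time_s: 18.85
ee_pos: [549.5, -144.9, 124.2]
ee_rot: [-179.8, -0.2, 10.4]
force: [4.4, 4.1, -0.9]
gripper_width: 16.6
gripper_force: 40.0
t 18.85 [ 549.5 -144.9  124.2] [-1.7983e+02 -1.7000e-01  1.0400e+01] w 16.6 F [ 4.4  4.1 -0.9] 39.99990459462879
slide units [0.007 0.04  0.007]
```

View pics/end.png

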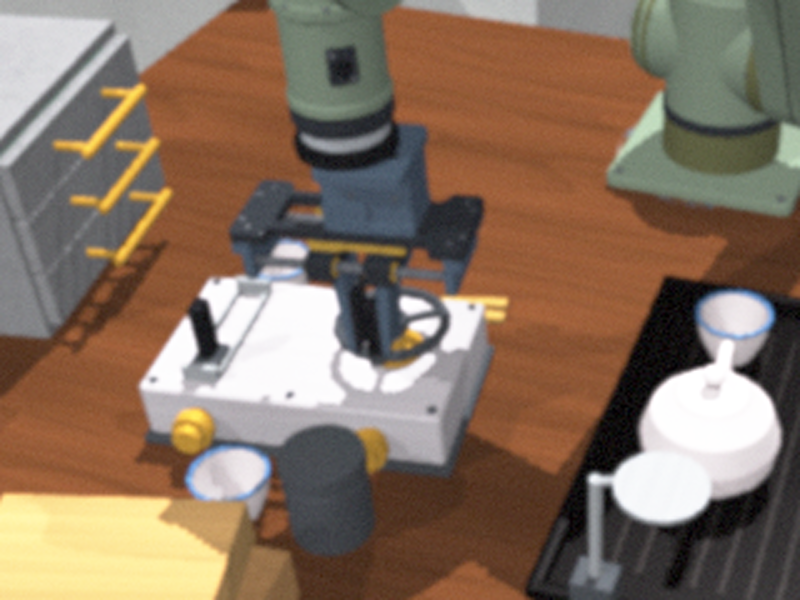

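The picture shows the crank between the fingers at crop (365,320), the selector carriage at its far stop (205,360), and everything else in place. The TCP is about 1 mm (0.025 rad) from the closed-position reference after two turns.

```bash
python3 -c "
from workcell import env
print(env.job_done())"
```

```text
the job is handed in; nothing more can be done
None
```

The job is handed in: the selector is at its far stop, and the wheel was closed against its stop and reopened two full turns (about 0.03 rad over by my measurement). The crank is still pinched at 40 N, and the last picture shows nothing disturbed; no verdict came back.

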